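Find and open the unlocked hatch of the drop-off unit

TASK

The low white drop-off unit has four identical aluminium hatch covers and only one of them is unlocked. Press the ribbed rear end of each cover with closed fingertips until you find the one that rocks, then push that cover fully open so that its long front end stands upright. Grasp nothing, and leave the things standing on and round the unit where they are.

Things in the scene. Friction and masses are not known exactly. Their poses are not given: they have to be found in the camera images.
- unit: low white drop-off unit fixed on the bench; flat top (deck) 75 mm above the bench. Origin on its underside below the middle of the covers' pivot line; x to its rear (away from the robot), y left along the row, z up. Spans x -83..+110, y -175..+175 mm. Four identical covers 84 mm apart along y, flush in the deck; the solid ledge behind them (x +45..+110 mm) carries a dish and a pen.
- pivot_1 (a point): deck-level point over the pivot of cover 1 (leftmost), mid-width; fixed; axes as the unit's. Cover: plain aluminium plate 66 mm wide, 5 mm thick. Short end reaches 42 mm to the rear (+x), with three dark ribs 18 to 32 mm behind the pivot: press here. Long end reaches 65 mm to the front (-x) and rises as the short end sinks into its well (open to x +45 mm, 70 mm wide, 45 mm deep).
- cover_1 (a joint): angle of cover 1 about its pivot (axis y, 2.5 mm under deck level): 0 shut and flush; grows as the rear end sinks and the front end rises; 1.5 fully open at its stop. The unlocked cover turns stiffly (2 to 4 N on the ribs), does not spring back and stays where left; a locked one gives less than 0.08. Which one is unlocked changes every time.
- pivot_2 (a point): deck-level point over the pivot of cover 2 (second from the left), mid-width; fixed; axes as the unit's. Cover: plain aluminium plate 66 mm wide, 5 mm thick. Short end reaches 42 mm to the rear (+x), with three dark ribs 18 to 32 mm behind the pivot: press here. Long end reaches 65 mm to the front (-x) and rises as the short end sinks into its well (open to x +45 mm, 70 mm wide, 45 mm deep).
- cover_2 (a joint): angle of cover 2 about its pivot (axis y, 2.5 mm under deck level): 0 shut and flush; grows as the rear end sinks and the front end rises; 1.5 fully open at its stop. The unlocked cover turns stiffly (2 to 4 N on the ribs), does not spring back and stays where left; a locked one gives less than 0.08. Which one is unlocked changes every time.
- pivot_3 (a point): deck-level point over the pivot of cover 3 (third from the left), mid-width; fixed; axes as the unit's. Cover: plain aluminium plate 66 mm wide, 5 mm thick. Short end reaches 42 mm to the rear (+x), with three dark ribs 18 to 32 mm behind the pivot: press here. Long end reaches 65 mm to the front (-x) and rises as the short end sinks into its well (open to x +45 mm, 70 mm wide, 45 mm deep).
- cover_3 (a joint): angle of cover 3 about its pivot (axis y, 2.5 mm under deck level): 0 shut and flush; grows as the rear end sinks and the front end rises; 1.5 fully open at its stop. The unlocked cover turns stiffly (2 to 4 N on the ribs), does not spring back and stays where left; a locked one gives less than 0.08. Which one is unlocked changes every time.
- pivot_4 (a point): deck-level point over the pivot of cover 4 (rightmost), mid-width; fixed; axes as the unit's. Cover: plain aluminium plate 66 mm wide, 5 mm thick. Short end reaches 42 mm to the rear (+x), with three dark ribs 18 to 32 mm behind the pivot: press here. Long end reaches 65 mm to the front (-x) and rises as the short end sinks into its well (open to x +45 mm, 70 mm wide, 45 mm deep).
- cover_4 (a joint): angle of cover 4 about its pivot (axis y, 2.5 mm under deck level): 0 shut and flush; grows as the rear end sinks and the front end rises; 1.5 fully open at its stop. The unlocked cover turns stiffly (2 to 4 N on the ribs), does not spring back and stays where left; a locked one gives less than 0.08. Which one is unlocked changes every time.
- dish: petri dish, 57 mm across, 12 mm high, loose on the rear ledge of the unit; origin centre of underside
- pen: pen, 145 mm long, 11 mm thick, loose on the rear ledge of the unit, along y; origin its middle, underside
- timer: white bench timer 58x62x20 mm on the bench left of the unit; origin centre of underside
- sample_jar: white screw-cap jar, 41 mm across, 74 mm high, on the bench left of the unit; origin centre of underside
- beaker: glass beaker, 50 mm across, 60 mm high, on the bench behind the unit's right end; origin centre of underside

How it is judged:
By the outcome, as a careful person would: the job done as asked, in the order asked, and still so for the second after the job is handed in, with the robot touching nothing.
It also fails if it takes over 64 s, if anything falls off the work surface, if the arm or the gripper's body presses on something with over 40 N, if the wrist force passes 120 N, or if a joint passes its speed limit or range.

ROBOT

A 6-joint arm with a two-finger parallel gripper is mounted at the origin on a cart in front of the work surface, level with it; the furniture and walls round the work are solid. World frame = base frame: x ahead of the robot, y to its left, z up, the work surface at z = 0. Lengths are in m, angles in rad, forces in N, time in s.
With the tool pointing down it reaches from about 0.3 to 0.875 m from the base axis. Payload 6.4 kg.
Tool frame: the origin (TCP) lies midway between the tips of the shut fingers; the grasp point (between the pads) lies 19 mm behind it (grip_depth is the distance from the TCP to the grasp point, in m); z points along the fingers, y is the line along which they close (so a half turn about z gives the same grasp; the last joint's range is limited). The gripper opens to 88 mm and grips with 3 to 60 N. Pads are 18 mm wide; open, the fingers measure 123 mm over their backs; the gripper's body (75 mm by 187 mm) begins 45 mm behind the grasp point.
Start: joints at [-1.515, 0.181, 1.607, -0, 1.354, -0.206], TCP at [0.149, -0.555, 0.239] pointing down, gripper open.
Joint ranges: [-2.99, 2.99], [-0.89, 2.07], [0.3, 2.58], [-1.14, 4.28], [0, 2.63], [-3.12, 3.12]. Speed limits (rad/s): [2.57, 2.57, 3.01, 3.14, 3.14, 3.14].

INTERFACE

Orientations are given as a unit quaternion [w, x, y, z].
In Python, from workcell import * gives the robot as it stands.
- The arm moves only by the tool send_rows, never from a script. Its argument "steps" is one flat list of numbers, 5 for each row, row after row: the shift along the tool's x, y, z in cm, then the turn about the tool's z in degrees, then the finger opening in cm, from 0 to 8.81. In form: [dx, dy, dz, yaw, hand, dx, dy, dz, yaw, hand, ...]. A call has 1 to 20 rows; each row shifts and turns the commanded pose from where the row before left it, along the tool's axes as they then stand; what a row does not reach is not made up. A row lasts 1/10 s, in which the tool goes at most 50 mm and 8.59 degrees, less where a joint would pass 70% of its speed; a pose out of reach is approached as far as the arm can. A call with a gripper value outside its range is refused whole. The fingers move at their own pace and stop on an object; the grip force is fixed at half the most. Time passes only in rows, so rows that do not move let the fingers close. It gives the time, the measured TCP pose, the force, the opening and the grip force at its end, in the units of the state.
- get_state(): the state, without advancing time (a new reading comes with each control period).
- camera(name): name is "scene" or "side" or "wrist"; returns the picture (480x640x3 uint8, red, green, blue); there is no depth.
- calibration(name): a dict with "mtx" (3x3 intrinsics, pixels), "distortion" ([k1, k2, p1, p2, k3] as OpenCV has them; the pictures are not rectified), "extrinsics" (4x4, takes a point from world to camera coordinates). Camera axes: x right, y down, z forward; pixel columns grow to the right and rows downward; lengths in m; the calibration is good to about 2 mm. A picture is of the moment at which its call begins: read the wrist's pose just before it. calibration takes no time and is no camera call; for the wrist camera it gives the pose at the moment of the call.
- close_job(): hands the job in; it is judged then, once.
Trained networks look in the newest picture that a camera, given by its name, has taken for a name from the list of things; names that differ only in an ending like _2 or _b are one class to them, and where a whole thing is asked for, a point or a joint stands for the part that bears it (a point fixed in the world has none). Each returns a list of dicts, best first, with "confidence" (0 to 1); they miss things now and then, are a little off and sometimes report something else, mostly with a low value. They report only what shows in the picture. A call takes as long as a camera call.
- look_for(name, camera): "xy" ([column, row] as shares, 0 to 1, of the picture: columns of its width, rows of its height, amid what is visible of it).
- silhouettes(name, camera): "region" (480x640 bool, what is visible of it) and "xy" ([column, row] as shares, 0 to 1, of the picture: columns of its width, rows of its height, amid what is visible of it).
- mark_of(name, camera): "xy" ([column, row] as shares, 0 to 1, of the picture: columns of its width, rows of its height: a listed point, or the origin of a listed thing).
The state is a dict: "time": time; "joint_positions": joint angles; "qvel": joint speeds; "tau": joint torques, N m; "eef_pos": TCP position; "orientation": TCP orientation; "force": force on the tool from outside, world axes, zero at the start; "moment": the same for the moment, N m; "gripper_width": opening from 0.0 (shut) to 1.0 (fully open); "finger_force": force on a finger pad.
Only numpy, scipy, OpenCV 4.12 (cv2) and the standard library are available. Lean on these libraries where they do the work, as an engineer would, in place of code of your own. Each camera call takes 0.05 s, during which the arm holds its last target. There are 200 camera calls.

## Working session

There is one attempt and no reset: what is moved stays moved. The work goes in short steps, Python scripts to look and compute and a tool call to move; the robot and the scene stay as the last step left them, time stands still between calls to the robot, and variables do not carry over. Pictures are saved under pics/ and viewed, at most 10 in all, crops included, and the job is handed in when it is done.

Besides the shell and the picture viewer there is one more tool, called after "Call:" as name(argument=value, ...) on one line, values as JSON. send_rows: Moves the arm, as the interface text tells. Its arguments: {"type":"object","properties":{"steps":{"type":"array","items":{"type":"number"}}},"required":["steps"]}

```bash
mkdir -p pics; cat > h.py <<'E'
from workcell import *
import numpy as np, cv2
def ray(cam,px):
    c=calibration(cam);K=np.array(c["mtx"]);d=np.array(c["distortion"]);E=np.array(c["extrinsics"])
    u=cv2.undistortPoints(np.array([[px]],float),K,d)[0,0]
    R=E[:3,:3];t=E[:3,3];return -R.T@t, R.T@np.array([u[0],u[1],1])
def onz(cam,px,z):
    o,d=ray(cam,px);return o+d*(z-o[2])/d[2]
E
python3 - <<'E'
from h import *
s=get_state();print(s["time"],s["eef_pos"],s["orientation"],s["force"])
for c in("scene","side"):
    cv2.imwrite(f"pics/{c}0.png",camera(c)[:,:,::-1])
    o,d=ray(c,[320,240]);print(c,o.round(3),d.round(2))
    for n,z in [("pivot_1",.075),("dish",.075),("pen",.075),("timer",0),("sample_jar",0),("beaker",0)]:
        for r in mark_of(n,c)[:5]:
            p=np.array(r["xy"])*[640,480];print(n,round(r["confidence"],2),p.round(0),onz(c,p,z).round(3))
E
```

```text
0.0 [ 0.1487907  -0.55485956  0.23782016] [-8.63717083e-04  9.91449064e-01  1.30491389e-01  6.75893288e-05] [-0.26417154  0.86787936  0.05639843]
scene [0.227 0.806 0.642] [ 0.36 -0.67 -0.65]
pivot_1 0.74 [338. 244.] [0.509 0.22  0.075]
pivot_1 0.74 [354. 194.] [0.549 0.073 0.075]
pivot_1 0.58 [347. 216.] [0.53  0.143 0.075]
pivot_1 0.55 [363. 173.] [ 0.565 -0.005  0.075]
dish 0.64 [298. 239.] [0.577 0.242 0.075]
pen 0.54 [315. 180.] [0.64  0.066 0.075]
timer 0.76 [352. 345.] [0.417 0.348 0.   ]
sample_jar 0.65 [295. 323.] [0.519 0.353 0.   ]
beaker 0.93 [297. 195.] [0.7  0.04 0.  ]
side [ 0.446 -0.429  0.657] [ 0.15  0.74 -0.66]
pivot_1 0.94 [328. 303.] [0.557 0.07  0.075]
pivot_1 0.91 [353. 345.] [ 0.573 -0.017  0.075]
pivot_1 0.74 [298. 275.] [0.523 0.144 0.075]
dish 0.87 [313. 234.] [0.568 0.243 0.075]
pen 0.36 [300. 271.] [0.527 0.152 0.075]
timer 0.69 [229. 243.] [0.411 0.344 0.   ]
sample_jar 0.66 [280. 230.] [0.52  0.357 0.   ]
beaker 0.34 [312. 319.] [0.536 0.106 0.   ]
```

View pics/scene0.png

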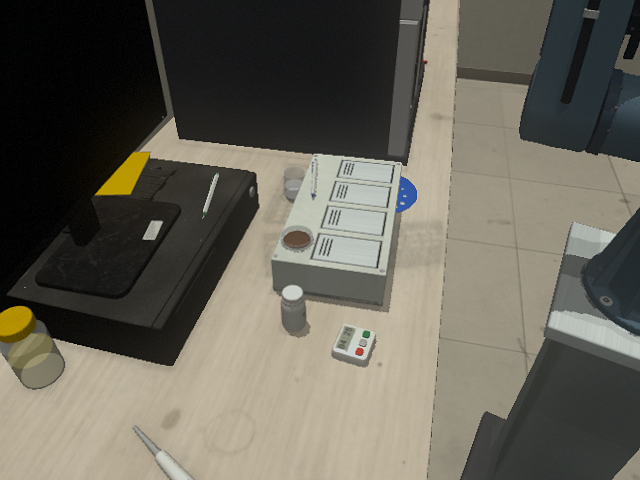

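View pics/side0.png

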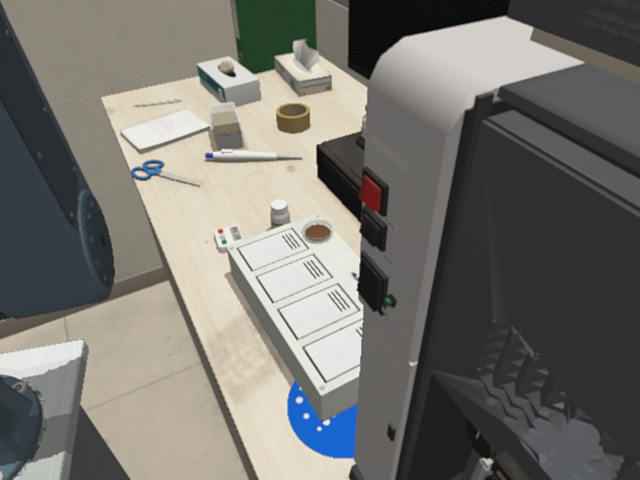

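The pictures show the unit with four covers (ribs at the rear), the dish on the ledge behind cover 1 and the pen behind covers 3 and 4. A tall cabinet stands close to the unit's right end, with its base edge running from (177,138) to (410,160) in the scene view. I'll measure the cabinet next and fit the unit's pose.

```bash
python3 - <<'E'
from h import *
for p in [(177,138),(404,160),(410,160)]: print(p,onz("scene",p,0).round(3))
print("side cab", onz("side",(360,480),0), onz("side",(362,180),0.3))
# unit fit
P=[(.509,.22),(.5265,.1435),(.553,.0715),(.569,-.011)]
P=np.array(P);k=np.array([1.5,.5,-.5,-1.5])*.084
c=P.mean(0);d=(k[:,None]*(P-c)).sum(0);d/=np.linalg.norm(d)
xa=np.array([d[1],-d[0]]);print("c",c,"yaxis",d,"yaw",np.degrees(np.arctan2(xa[1],xa[0])))
for kk in k: print((c+kk*d).round(3),"rib",(c+kk*d+.025*xa).round(3))
for n,q in [("R corner rear",(.11,-.175)),("R front",(-.083,-.175))]: print(n,c+q[0]*xa+q[1]*d)
import workcell
R=cv2.Rodrigues  # tool axes
w,x,y,z=get_state()["orientation"]
from scipy.spatial.transform import Rotation
print(Rotation.from_quat([x,y,z,w]).as_matrix().round(3))
E
```

```text
(177, 138) [ 1.114 -0.036  0.   ]
(404, 160) [ 0.546 -0.21   0.   ]
(410, 160) [ 0.533 -0.217  0.   ]
side cab [ 0.54072865 -0.17505317  0.        ] [0.60553916 0.07276962 0.3       ]
c [0.539375 0.106   ] yaxis [-0.26060704  0.96544496] yaw 15.106084691003325
[0.507 0.228] rib [0.531 0.234]
[0.528 0.147] rib [0.553 0.153]
[0.55  0.065] rib [0.574 0.072]
[ 0.572 -0.016] rib [ 0.596 -0.009]
R corner rear [ 0.69118018 -0.03428609]
R front [ 0.5048493  -0.08458325]
[[ 0.966  0.259  0.   ]
 [ 0.259 -0.966 -0.   ]
 [ 0.     0.    -1.   ]]
```

The tool is already aligned with the unit (yaw about 15°): tool x runs along unit x and tool y along unit −y. I'll go round the cabinet corner at small radius and close the fingers on the way.

Call:
send_rows(steps=[2.2, -2.5, 0, 0, 0, 2.2, -2.5, 0, 0, 0, 2.2, -2.5, 0, 0, 0, 2.2, -2.5, 0, 0, 0, 2.2, -2.5, 0, 0, 0, 2.2, -2.5, 0, 0, 0, 2.2, -2.5, 0, 0, 0, 2.2, -2.5, 0, 0, 0, 2.2, -2.5, 0, 0, 0, 2.2, -2.5, 0, 0, 0, 2.2, -2.5, 0, 0, 0, 2.2, -2.5, 0, 0, 0])

```text
time: 1.9
eef_pos: [0.3266, -0.1962, 0.239]
orientation: [0.0, 0.991, 0.13, 0.0]
force: [0.4, -0.1, -0.3]
gripper_width: 0.003
finger_force: 0.0
```

Call:
send_rows(steps=[2.3, -2.4, 0, 0, 0, 2.3, -2.4, 0, 0, 0, 2.3, -2.4, 0, 0, 0, 2.3, -2.4, 0, 0, 0, 2.3, -2.4, 0, 0, 0, 2.3, -2.4, 0, 0, 0, 2.3, -2.4, 0, 0, 0, 2.3, -2.4, 0, 0, 0, 2.3, -2.4, 0, 0, 0, 2.3, -2.4, 0, 0, 0, 0, 0, 0, 0, 0])

```text
time: 3.0
eef_pos: [0.4873, 0.0968, 0.2388]
orientation: [-0.0, 0.991, 0.132, 0.0]
force: [0.4, -0.9, -0.4]
gripper_width: 0.006
finger_force: 0.0
```

```bash
python3 - <<'E'
from h import *
s=get_state();print(s["time"],s["eef_pos"],s["orientation"],s["force"],s["gripper_width"])
im=camera("wrist");cv2.imwrite("pics/w1.png",im[:,:,::-1])
print(ray("wrist",[320,240]))
for n in("pivot_1","dish","pen"):
    for r in mark_of(n,"wrist")[:5]:
        p=np.array(r["xy"])*[640,480];print(n,round(r["confidence"],2),p.round(0),onz("wrist",p,.075).round(4))
E
```

```text
3.0 [0.487338   0.09680958 0.2388367 ] [-4.36996015e-04  9.91223229e-01  1.32197162e-01  4.80028752e-04] [ 0.39779509 -0.93002463 -0.41271045] 0.005707203400740594
(array([0.56289049, 0.1163249 , 0.38411584]), array([-0.28519475, -0.08639208, -0.95468768]))
pivot_1 0.87 [490. 148.] [ 0.5729 -0.0162  0.075 ]
pivot_1 0.71 [266. 152.] [0.5258 0.145  0.075 ]
pivot_1 0.67 [154. 155.] [0.5022 0.2258 0.075 ]
dish 0.97 [143.  43.] [0.5759 0.2428 0.075 ]
pen 0.79 [419.  18.] [0.6401 0.0626 0.075 ]
pen 0.29 [492. 147.] [ 0.5734 -0.0181  0.075 ]
```

View pics/w1.png

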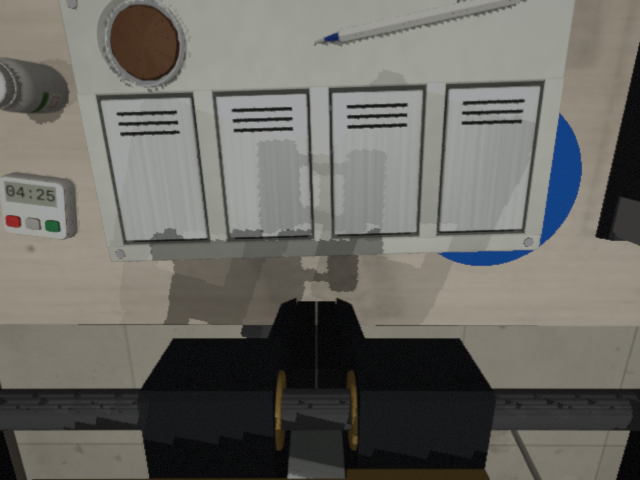

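The wrist view shows all four covers shut, with ribs at row ~115 and columns 148, 263, 377 and 494. The dish and pen are clear behind them on the ledge. Both estimates agree, so I'll press cover 3 first.

Call:
send_rows(steps=[2.55, 1.55, 3, 0, 0, 2.55, 1.55, 3, 0, 0, 2.55, 1.57, 3, 0, 0, 0, 0, 3, 0, 0, 0, 0, 2.5, 0, 0, 0, 0, 1.0, 0, 0, 0, 0, 0.3, 0, 0, 0, 0, 0.2, 0, 0, 0, 0, 0, 0, 0])

```text
time: 4.1
eef_pos: [0.5731, 0.0685, 0.0802]
orientation: [0.0, 0.991, 0.13, 0.001]
force: [0.3, -0.2, 0.6]
gripper_width: 0.002
finger_force: 0.0
```

Call:
send_rows(steps=[0, 0, 0.2, 0, 0, 0, 0, 0.2, 0, 0, 0, 0, 0.2, 0, 0, 0, 0, 0, 0, 0])

```text
time: 4.5
eef_pos: [0.573, 0.0688, 0.0752]
orientation: [0.0, 0.991, 0.131, 0.001]
force: [-6.7, 0.1, 15.8]
gripper_width: 0.007
finger_force: 8.0
```

Cover 3 holds 16 N without giving, so it's locked. Cover 2 next.

Call:
send_rows(steps=[0, 0, -2, 0, 0, 0, -2.9, 0, 0, 0, 0, -2.9, 0, 0, 0, 0, -2.8, 0, 0, 0, 0, 0, 1.5, 0, 0, 0, 0, 0.3, 0, 0, 0, 0, 0.2, 0, 0, 0, 0, 0, 0, 0])

```text
time: 5.3
eef_pos: [0.5496, 0.1533, 0.075]
orientation: [-0.002, 0.991, 0.13, -0.001]
force: [-12.5, 9.2, 24.5]
gripper_width: 0.001
finger_force: 12.5
```

Call:
send_rows(steps=[0, 0, 0.2, 0, 0, 0, 0, 0.2, 0, 0, 0, 0, 0, 0, 0])

```text
time: 5.6
eef_pos: [0.5498, 0.1533, 0.0749]
orientation: [-0.001, 0.991, 0.131, -0.001]
force: [-26.8, 7.5, 56.0]
gripper_width: 0.009
finger_force: 27.8
```

Cover 2 is locked too. Cover 1 next, more gently.

Call:
send_rows(steps=[0, 0, -2.2, 0, 0, 0, -2.8, 0, 0, 0, 0, -2.8, 0, 0, 0, -0.1, -2.7, 0, 0, 0, 0, 0, 1.0, 0, 0, 0, 0, 0.4, 0, 0, 0, 0, 0.2, 0, 0, 0, 0, 0.1, 0, 0, 0, 0, 0.1, 0, 0, 0, 0, 0, 0, 0])

```text
time: 6.6
eef_pos: [0.5278, 0.2309, 0.0727]
orientation: [0.0, 0.991, 0.13, -0.0]
force: [-0.2, -0.7, 2.0]
gripper_width: 0.002
finger_force: 0.7
```

Call:
send_rows(steps=[0, 0, 0.2, 0, 0, 0, 0, 0.2, 0, 0, 0, 0, 0, 0, 0])

```text
time: 6.9
eef_pos: [0.528, 0.2314, 0.0687]
orientation: [0.0, 0.991, 0.13, 0.0]
force: [0.8, -1.4, 3.0]
gripper_width: 0.002
finger_force: 1.2
```

Cover 1 rocks (3 N and sinking). I'll press it down to about 50° and keep the gripper body clear of the rising front end.

Call:
send_rows(steps=[0, 0, 0.3, 0, 0, 0, 0, 0.3, 0, 0, 0, 0, 0.3, 0, 0, 0, 0, 0.3, 0, 0, 0, 0, 0.3, 0, 0, 0, 0, 0, 0, 0])

```text
time: 7.5
eef_pos: [0.5272, 0.2317, 0.053]
orientation: [-0.0, 0.991, 0.131, -0.0]
force: [2.0, -0.2, 0.9]
gripper_width: 0.006
finger_force: 1.0
```

```bash
python3 - <<'E'
from h import *
cv2.imwrite("pics/s2.png",cv2.resize(camera("scene")[130:330,220:460,::-1],None,fx=3,fy=3))
E
```

```text
(no output)
```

View pics/s2.png

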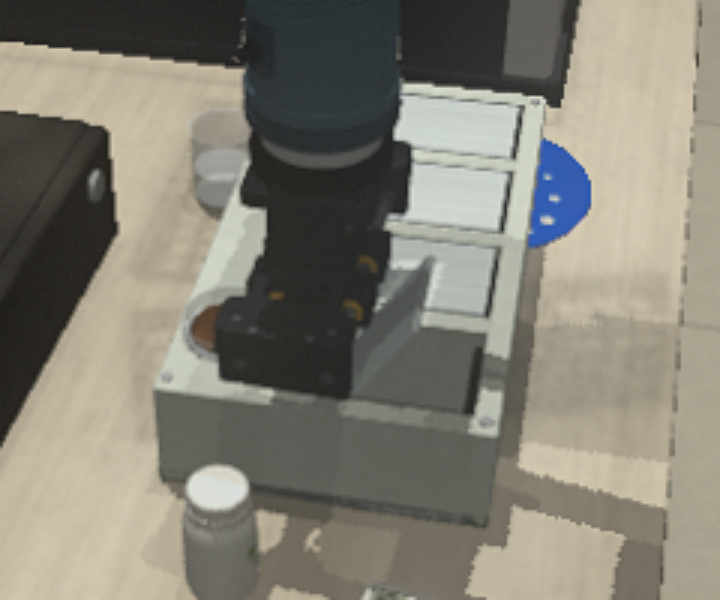

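The cover is about 55° open, its front end just ahead of the gripper. I'll lift straight up, go in front of it, come down and push the raised front end rearward.

Call:
send_rows(steps=[0, 0, -2, 0, 0, 0, 0, -3, 0, 0, 0, 0, -3, 0, 0, 0, 0, -3, 0, 0, 0, 0, -0.8, 0, 0, -2.5, 0, 0, 0, 0, -2.5, 0, 0, 0, 0, -2.5, 0, 0, 0, 0, -2.5, 0, 0, 0, 0, 0, 0, 3, 0, 0, 0, 0, 3, 0, 0, 0, 0, 0.8, 0, 0, 0, 0, 0, 0, 0])

```text
time: 8.85
eef_pos: [0.4291, 0.2055, 0.1018]
orientation: [0.0, 0.991, 0.13, -0.002]
force: [0.4, -0.8, 1.3]
gripper_width: 0.009
finger_force: 0.0
```

Call:
send_rows(steps=[1, 0, 0, 0, 0, 1, 0, 0, 0, 0, 1, 0, 0, 0, 0, 0.5, 0, 0, 0, 0, 0.5, 0, 0, 0, 0, 0, 0, 0, 0, 0])

```text
time: 9.45
eef_pos: [0.4703, 0.2164, 0.1039]
orientation: [-0.0, 0.991, 0.131, 0.0]
force: [-0.0, -0.5, -0.6]
gripper_width: 0.009
finger_force: 0.0
```

Call:
send_rows(steps=[0.4, 0, 0, 0, 0, 0.4, 0, 0, 0, 0, 0.3, 0, 0, 0, 0, 0.3, 0, 0, 0, 0, 0, 0, 0, 0, 0])

```text
time: 9.95
eef_pos: [0.4836, 0.2199, 0.1038]
orientation: [-0.0, 0.991, 0.13, 0.0]
force: [0.1, 0.8, 0.4]
gripper_width: 0.002
finger_force: 0.0
```

Call:
send_rows(steps=[0.2, 0, 0, 0, 0, 0.2, 0, 0, 0, 0, 0, 0, 0, 0, 0])

```text
time: 10.25
eef_pos: [0.4863, 0.2207, 0.1036]
orientation: [0.0, 0.991, 0.131, -0.001]
force: [-3.9, -1.9, 2.8]
gripper_width: 0.006
finger_force: 2.2
```

Call:
send_rows(steps=[0.2, 0, 0, 0, 0, 0.2, 0, 0, 0, 0, 0, 0, 0, 0, 0])

```text
time: 10.55
eef_pos: [0.4868, 0.221, 0.1033]
orientation: [0.001, 0.991, 0.131, -0.005]
force: [-18.6, -6.8, 15.4]
gripper_width: 0.006
finger_force: 9.9
```

Call:
send_rows(steps=[0.1, 0, 0, 0, 0, 0.1, 0, 0, 0, 0, 0, 0, 0, 0, 0])

```text
time: 10.85
eef_pos: [0.487, 0.2211, 0.1032]
orientation: [0.001, 0.991, 0.131, -0.007]
force: [-26.7, -9.0, 21.2]
gripper_width: 0.006
finger_force: 13.6
```

It went rigid at x ≈ −16 mm, as expected for the stop. I'll back off and check.

Call:
send_rows(steps=[-1, 0, 0, 0, 0, -2, 0, 0, 0, 0, -3, 0, 0, 0, 0, -3, 0, 0, 0, 0, -3, 0, 0, 0, 0, 0, 0, -3, 0, 0, 0, 0, -3, 0, 0, 0, 0, -3, 0, 0, 0, 0, -3, 0, 0, 0, 0, 0, 0, 0])

```text
time: 11.85
eef_pos: [0.3798, 0.1919, 0.2282]
orientation: [-0.0, 0.991, 0.131, 0.005]
force: [1.2, -0.0, 1.1]
gripper_width: 0.008
finger_force: 0.0
```

```bash
python3 - <<'E'
from h import *
a=cv2.resize(camera("scene")[130:330,220:460,::-1],None,fx=2,fy=2)
b=cv2.resize(camera("side")[180:380,190:390,::-1],None,fx=1.5,fy=2)
cv2.imwrite("pics/s3.png",np.hstack([a,b]))
for c,e in(("scene",0),("side",0)):
  for n,z in [("dish",.075),("pen",.075)]:
    for r in mark_of(n,c)[:1]: p=np.array(r["xy"])*[640,480];print(c,n,r["confidence"],onz(c,p,z).round(3))
E
```

```text
scene dish 0.74 [0.579 0.244 0.075]
scene pen 0.74 [0.645 0.067 0.075]
side dish 0.89 [0.567 0.242 0.075]
```

View pics/s3.png

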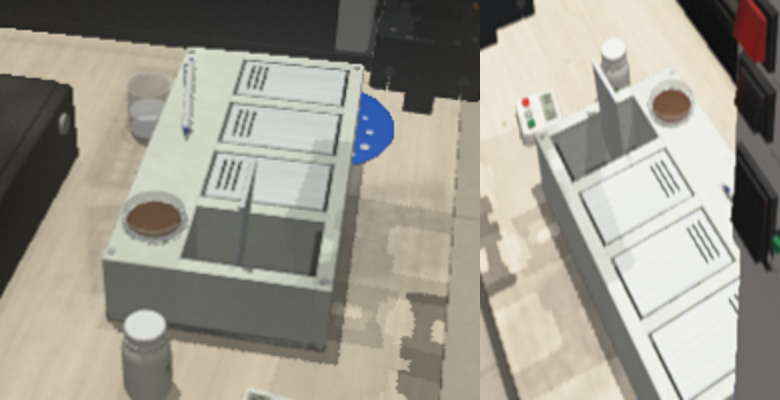

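The cover stands upright, and the dish and pen are where they were. I'll check the angle by projecting the expected front edge into the scene picture.

```bash
python3 - <<'E'
from h import *
im=camera("scene")[:,:,::-1].copy();c=calibration("scene");E=np.array(c["extrinsics"])
im=cv2.resize(im,None,fx=6,fy=6)
th=np.radians(16.0);X=np.array([np.cos(th),np.sin(th),0]);Y=np.array([-np.sin(th),np.cos(th),0]);o=np.array([.5045,.2265,.0725])
for a,col in((1.5,(0,255,0)),(1.3,(0,0,255))):
    r=-np.cos(a)*X+[0,0,np.sin(a)]
    P=np.array([o+s*.033*Y+l*r for s,l in((1,0),(1,.065),(-1,.065),(-1,0))])
    q=cv2.projectPoints(P,cv2.Rodrigues(E[:3,:3])[0],E[:3,3],np.array(c["mtx"]),np.array(c["distortion"]))[0][:,0]
    cv2.polylines(im,[(q*6+3).astype(int)],False,col,1)
cv2.imwrite("pics/s4.png",im[1200:1650,1800:2400])
E
```

```text
(no output)
```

View pics/s4.png

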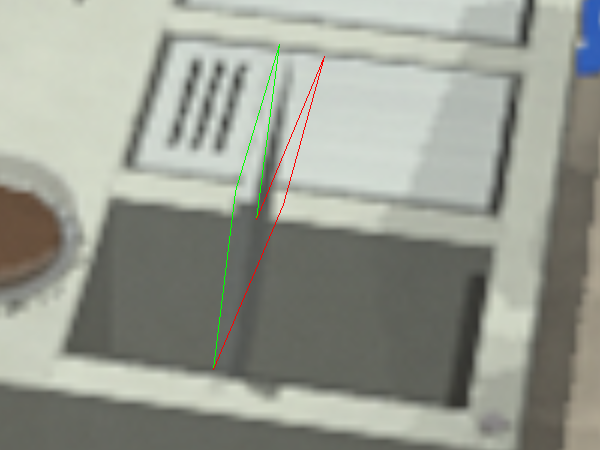

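The plate's slope matches the 1.5 rad outline apart from a small constant offset, so the cover is fully open. Handing in.

```bash
python3 -c "
from workcell import *
print(close_job())"
```

```text
the job is handed in; nothing more can be done
None
```

Cover 1 (leftmost) was the unlocked one and now stands fully open against its stop. Covers 2 and 3 were locked and cover 4 was not pressed. The dish and pen did not move, the arm is clear, and the job is handed in.

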